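Slide the pearl tray home into the bench corner

TASK

Using only the fingertips or the outside of the fingers, push the wooden pearl tray along the jewellery bench into the corner between the long back batten and the short side batten, so that it lies square and flush against both, its long side along the back batten. Slide it calmly without picking it up, lifting, tipping or shooting it across the bench, leave the cup, jar and pliers where they are, and finish with the hand clear.

Things in the scene. Friction and masses are not known exactly. Their poses are not given: they have to be found in the camera images.
- tray: Loose shallow dark-wood tray filled to the rim with rows of pearls fixed on a cream liner; to the touch it is one solid block, 90 mm along its x, 130 mm along its y and 24 mm high, 0.25 to 0.5 kg, too wide to grasp. Origin: centre of its underside, z up. It starts on the bench in front (robot side) of the back batten, turned up to about 0.45 rad from it.
- back_batten: Fixed honey-coloured wooden strip on the bench, 20 mm along its x, 400 mm along its y, 18 mm high. Origin: centre of its underside. Its straight front face, the stop, is 10 mm from the origin towards its own -x (the robot side). It stands turned by up to about 0.2 rad from run to run.
- side_batten: Fixed honey-coloured wooden strip, 100 mm along its x, 20 along y, 18 high; origin: centre of underside, axes parallel to the back batten's. It butts square against the back batten's front face, 190 mm from its middle, at its +y end in some runs, its -y end in others, and reaches 100 mm towards the robot. Second stop: its face that looks to the back batten's middle, 10 mm from its origin.
- cup: Bystander: loose white ceramic cup, 50 mm across, 45 mm high, standing near the other end of the back batten, 190 mm from the batten's middle and 60 mm in front of its centre line. Origin: centre of its underside.
- jar: Bystander: loose pale jar with a lid, 48 mm across, 60 mm high, standing to one side of the work. Origin: centre of its underside.
- pliers: Bystander: loose small pliers lying flat to one side of the work, about 130 mm long along their x (jaws to +x), 50 mm wide, 10 mm high. Origin: the pivot, at the underside.
Mind the look-alikes: they are no part of the job. Leave any blue look-alike of the side_batten alone. What is shaped like the tray but red is not meant.

How it is judged:
By the outcome, as a careful person would: the job done as asked, in the order asked, and still so for the second after the job is handed in, with the robot touching nothing.
It also fails if it takes over 45 s, if anything falls off the work surface, if the arm or the gripper's body presses on something with over 40 N, if the wrist force passes 120 N, or if a joint passes its speed limit or range.

ROBOT

A 6-joint arm with a two-finger parallel gripper is mounted at the origin on the work surface. World frame = base frame: x ahead of the robot, y to its left, z up, the work surface at z = 0. Lengths are in m, angles in rad, forces in N, time in s.
With the tool pointing down it reaches from about 0.3 to 0.775 m from the base axis. Payload 14.6 kg.
Tool frame: the origin (TCP) lies midway between the tips of the shut fingers; the grasp point (between the pads) lies 19 mm behind it; z points along the fingers, y is the line along which they close (so a half turn about z gives the same grasp; the last joint's range is limited). The gripper opens to 85 mm and grips with 20 to 120 N. Pads are 22 mm wide; open, the fingers measure 114 mm over their backs; the gripper's body (76 mm by 85 mm) begins 54 mm behind the grasp point. The pads swing forward as they close: fully open they stand 13 mm farther back than shut.
Start: joints at [-1.265, 0.3, 1.521, -0, 1.321, -0.067], TCP at [0.2, -0.512, 0.205] pointing down, gripper open.
Joint ranges: [-3.03, 3.03], [-0.79, 2.21], [0.23, 2.52], [-1.04, 4.18], [0, 3.07], [-2.55, 2.55]. Speed limits (rad/s): [2.22, 2.22, 2.57, 3.14, 3.14, 3.14].

INTERFACE

Orientations are given as a unit quaternion [x, y, z, w].
In Python, from plant import readout, eyes, job, boxes_of, outline_of, place_of gives the robot as it stands.
- The arm moves only by the shell command python3 -m jog 'ROWS' [FORCE]. ROWS is JSON, a list of rows, each an object with "xyz": the shift along the world's x, y, z in mm, a list of three; "rotation": the turn, a rotation vector about the world's x, y, z in rad, a list of three; "jaw": the finger opening in mm, from 0 to 85.4. A call has 1 to 12 rows; each row shifts and turns the commanded pose from where the row before left it; what a row does not reach is not made up. A row lasts 1/8 s, in which the tool goes at most 62.5 mm and 10.7 degrees, less where a joint would pass 70% of its speed; a pose out of reach is approached as far as the arm can. A call with a gripper value outside its range is refused whole. The fingers move at their own pace and stop on an object; FORCE is the grip in N (left out, the last holds). Time passes only in rows, so rows that do not move let the fingers close. It gives the time, the measured TCP pose, the force, the opening and the grip force at its end, in the units of the state.
- readout.state(): the state, without advancing time (a new reading comes with each control period).
- eyes.capture(name): name is "scene" or "top" or "wrist"; returns a dict with "image" (384x512x3 uint8, red, green, blue), "range_z" (384x512 float32, m along the optical axis (not along the pixel's ray), 0 where there is no reading), "K" (3x3 intrinsics, pixels), "dist_coeffs" ([k1, k2, p1, p2, k3] as OpenCV has them; the pictures are not rectified), "extrinsics" (4x4, takes a point from world to camera coordinates); the wrist camera has in their place "T_tool_cam" (4x4, takes a point from camera to tool coordinates, whose origin is the TCP and whose axes are the flange's). Camera axes: x right, y down, z forward; pixel columns grow to the right and rows downward; lengths in m; the calibration is good to about 2 mm. A picture is of the moment at which its call begins: read the wrist's pose just before it.
- job.sign_off(): hands the job in; it is judged then, once.
Trained networks look in a picture, given as the dict that the camera call returned (one of the last four; its "shot" number tells which), for a name from the list of things; names that differ only in an ending like _2 or _b are one class to them, and where a whole thing is asked for, a point or a joint stands for the part that bears it (a point fixed in the world has none). Each returns a list of dicts, best first, with "conf" (0 to 1); they miss things now and then, are a little off and sometimes report something else, mostly with a low value. They report only what shows in the picture. A call takes as long as a camera call. They do not tell look-alikes from the thing itself.
- boxes_of(picture, thing): "box" ([centre column, centre row, width, height] in pixels, round what is visible of it).
- outline_of(picture, thing): "pixels" (384x512 bool, what is visible of it) and "box" ([centre column, centre row, width, height] in pixels, round what is visible of it).
- place_of(picture, thing): "position" ([column, row] in pixels: a listed point, or the origin of a listed thing).
The state is a dict: "time": time; "joint_pos": joint angles; "qd": joint speeds; "effort": joint torques, N m; "eef_pos": TCP position; "tool_rot": TCP orientation; "force": force on the tool from outside, world axes, zero at the start; "ft_torque": the same for the moment, N m; "width": finger opening in m; "finger_force": force on a finger pad.
Only numpy, scipy, OpenCV 4.12 (cv2) and the standard library are available. Lean on these libraries where they do the work, as an engineer would, in place of code of your own. Each camera call takes 0.05 s, during which the arm holds its last target. There are 200 camera calls.

## Working session

There is one attempt and no reset: what is moved stays moved. The work goes in short steps, Python scripts to look and compute and a shell command to move; the robot and the scene stay as the last step left them, time stands still between calls to the robot, and variables do not carry over. Pictures are saved under pics/ and viewed, at most 10 in all, crops included, and the job is handed in when it is done.

```bash
mkdir -p pics; ls; cat > h.py <<'E'
import numpy as np, cv2
from plant import readout, eyes, job, boxes_of, outline_of, place_of
def undist(p,px):
    return cv2.undistortPoints(np.array(px,float).reshape(-1,1,2),p["K"],np.array(p["dist_coeffs"],float)).reshape(-1,2)
def ray(p,px,z):
    "pixels -> world points on plane height z"
    n=undist(p,px); T=np.array(p["extrinsics"]); R,t=T[:3,:3],T[:3,3]
    c=-R.T@t; d=np.c_[n,np.ones(len(n))]@R
    return c+d*((z-c[2])/d[:,2])[:,None]
def cloud(p,mask):
    v,u=np.nonzero(mask&(p["range_z"]>0)); n=undist(p,np.c_[u,v]); z=p["range_z"][v,u]
    T=np.array(p["extrinsics"]); return (np.c_[n*z[:,None],z]-T[:3,3])@T[:3,:3]
def save(p,name): cv2.imwrite(f"pics/{name}.png",p["image"][:,:,::-1])
E
python3 - <<'E'
from h import *
p=eyes.capture("top"); save(p,"top0")
for n in ["tray","back_batten","side_batten","cup","jar","pliers"]:
    for o in outline_of(p,n)[:3]:
        c=cloud(p,o["pixels"]); r=cv2.minAreaRect((c[:,:2]*1000).astype(np.float32))
        print(n,round(o["conf"],2),np.round(o["box"]),"rect",np.round(r[0]),np.round(r[1]),round(r[2],1),"z",np.round(np.percentile(c[:,2],[5,50,95]),3), p["image"][o["pixels"]].mean(0).round())
print(readout.state())
E
```

```text
pics
tray 0.8 [257. 191.  65.  50.] rect [539.  13.] [ 89. 135.] 18.5 z [0.012 0.018 0.025] [188. 175. 159.]
tray 0.71 [297. 277.  66.  53.] rect [345. -78.] [130.  90.] 76.2 z [0.012 0.018 0.025] [204.  99.  94.]
tray 0.21 [184. 169.  16.  41.] rect [601. 186.] [101.  24.] 8.4 z [0.003 0.017 0.02 ] [190. 143.  95.]
back_batten 0.81 [262. 128. 165.  34.] rect [692.   5.] [ 30. 399.] 8.9 z [0.002 0.017 0.021] [176. 132.  88.]
side_batten 0.87 [184. 169.  19.  41.] rect [600. 186.] [100.  24.] 8.8 z [0.008 0.017 0.02 ] [195. 147.  97.]
side_batten 0.62 [145. 149.  15.  38.] rect [646. 289.] [97. 26.] 10.5 z [0.009 0.018 0.022] [ 66. 115. 201.]
side_batten 0.2 [262. 131. 166.  34.] rect [692.   6.] [ 30. 399.] 8.9 z [0.005 0.017 0.021] [177. 133.  88.]
cup 0.82 [345. 141.  24.  26.] rect [ 658. -191.] [47. 49.] 81.4 z [0.002 0.023 0.045] [162. 163. 155.]
jar 0.67 [116. 251.  30.  25.] rect [396. 336.] [44. 59.] 44.7 z [0.013 0.058 0.062] [195. 195. 193.]
pliers 0.74 [406. 260.  34.  56.] rect [ 382. -321.] [124.  49.] 23.6 z [0.004 0.009 0.012] [104. 129. 111.]
{'time': 0.35, 'joint_pos': array([-1.26460917e+00,  3.00048493e-01,  1.52112838e+00,  2.89568402e-05,
        1.32073773e+00, -6.65978080e-02]), 'qd': array([-0.00045819, -0.00086365, -0.0008397 ,  0.00079407,  0.00017382,
       -0.00133156]), 'effort': array([-2.30079586e-04, -5.42824960e+01, -3.61583197e+01, -4.91256810e-05,
        1.58116778e-03, -1.95767916e-05]), 'eef_pos': array([ 0.20029833, -0.51214938,  0.20454474]), 'tool_rot': array([ 9.82679807e-01,  1.85311549e-01, -5.31106266e-06, -1.61499451e-04]), 'force': array([-0.27860986, -0.03427728,  0.82199528]), 'ft_torque': array([0.0356503 , 0.02548455, 0.02688845]), 'finger_force': 0.0, 'width': 0.08544148918574096}
```

View pics/top0.png

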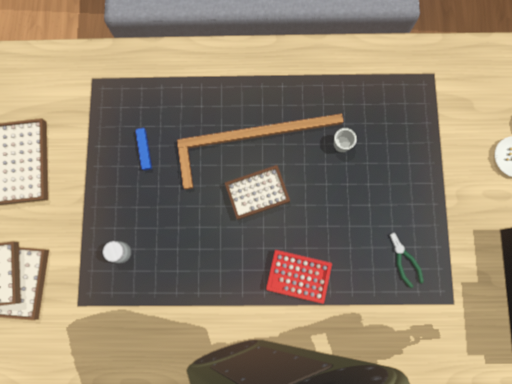

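The top view shows the candidates. The dark-wood tray is at px (257,191), the red look-alike at (298,276), and other trays lie off the mat at (20,160) and (25,280). The honey side batten is at (184,169), with a blue look-alike at (143,149). I choose the dark tray at (257,191) and the honey battens. Next is a close crop to check that and a finer fit.

```bash
cat >> h.py <<'E'
from scipy.optimize import minimize
def fit(pts,sx,sy,x0):
    "pose (x,y,th) of a rectangle sx*sy: balanced hull-edge fit"
    def f(q):
        c,s=np.cos(q[2]),np.sin(q[2]); l=(pts-q[:2])@np.array([[c,-s],[s,c]])
        o=np.maximum(np.abs(l)-[sx/2,sy/2],0); 
        lo,hi=np.percentile(l,1,0),np.percentile(l,99,0)
        return (o**2).sum()/len(pts)*50+((lo+hi)**2).sum()*.1
    return minimize(f,x0,method="Nelder-Mead",options=dict(xatol=1e-3,fatol=1e-6,maxiter=2000,initial_simplex=np.array(x0)+np.array([[0,0,0],[5,0,0],[0,5,0],[0,0,.05]]))).x
def pts(p,n,k,z,mn,color=False):
    m=outline_of(p,n)[k]["pixels"]; v,u=np.nonzero(m); return ray(p,np.c_[u,v],z)[:,:2]*1000
E
cat > look.py <<'E'
from h import *
def pose(p):
    out={}
    for n,z0,sx,sy in [("back_batten",.018,20,400),("side_batten",.018,100,20),("tray",.024,90,130)]:
        for o in outline_of(p,n):
            col=p["image"][o["pixels"]].mean(0)
            if n=="tray" and (o["conf"]<.4 or col[0]-col[1]>60): continue
            if col[2]>col[0]: continue
            c=cloud(p,o["pixels"]); c=c[(c[:,2]>z0-.008)]
            q=c[:,:2]*1000
            r=fit(q,sx,sy,[*np.array(cv2.minAreaRect(q.astype(np.float32))[0]),.155 if n!="tray" else .25])
            e=np.ptp((q-r[:2])@np.array([[np.cos(r[2]),-np.sin(r[2])],[np.sin(r[2]),np.cos(r[2])]]),axis=0)
            out[n]=r; print(n,r.round(3),"extent",e.round(1)); break
    return out
def rel(o):
    b=o["back_batten"]; th=b[2]; R=np.array([[np.cos(th),-np.sin(th)],[np.sin(th),np.cos(th)]])
    for k in ("side_batten","tray"):
        if k in o: print(k,"in batten frame",((o[k][:2]-b[:2])@R).round(1),(o[k][2]-th).round(3))
E
python3 - <<'E'
from look import *
p=eyes.capture("top"); o=pose(p); rel(o)
q=eyes.capture("scene"); print("scene"); o=pose(q); rel(o)
a=cv2.resize(p["image"][100:310,120:360],(480,420),interpolation=cv2.INTER_CUBIC); cv2.imwrite("pics/crop1.png",a[:,:,::-1]); save(q,"scene0")
E
```

```text
back_batten [6.88164e+02 5.57300e+00 1.52000e-01] extent [ 22.  397.9]
side_batten [6.00523e+02 1.84283e+02 1.51000e-01] extent [100.   20.3]
tray [5.39073e+02 1.34160e+01 3.25000e-01] extent [ 91.1 129.8]
side_batten in batten frame [-59.5 189.9] -0.001
tray in batten frame [-146.2   30.4] 0.173
scene
back_batten [6.8906e+02 1.8070e+00 1.4900e-01] extent [ 20.8 401.8]
side_batten [6.00447e+02 1.81277e+02 1.35000e-01] extent [96.7 25.8]
tray [5.39369e+02 1.21890e+01 3.19000e-01] extent [ 91.1 134. ]
side_batten in batten frame [-61.  190.6] -0.014
tray in batten frame [-146.5   32.5] 0.17
```

View pics/crop1.png

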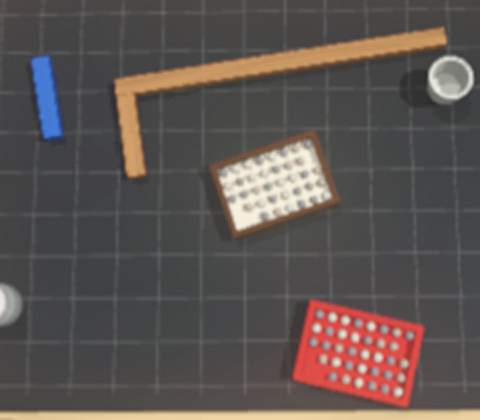

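View pics/scene0.png

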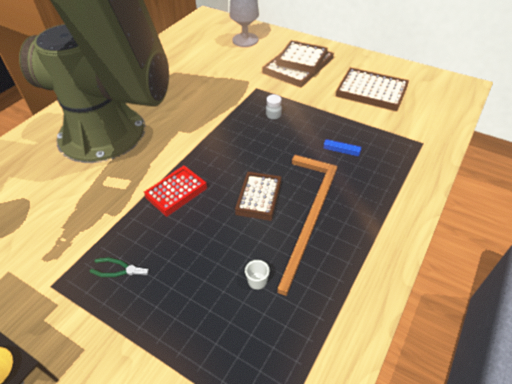

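The crop confirms the dark-wood tray and the honey corner on the left (+y). In the batten frame the tray centre is at (-146, 30) and the goal is (-55, 115). I'll move above the tray's robot side, yawed to match the batten.

```bash
python3 -m jog '[{"xyz":[21,43,0],"rotation":[0,0,-0.0185],"jaw":60},{"xyz":[21,43,0],"rotation":[0,0,-0.0185],"jaw":60},{"xyz":[21,43,0],"rotation":[0,0,-0.0185],"jaw":60},{"xyz":[21,43,0],"rotation":[0,0,-0.0185],"jaw":60},{"xyz":[21,43,0],"rotation":[0,0,-0.0185],"jaw":60},{"xyz":[21,43,0],"rotation":[0,0,-0.0185],"jaw":60},{"xyz":[21,43,0],"rotation":[0,0,-0.0185],"jaw":60},{"xyz":[21,43,0],"rotation":[0,0,-0.0185],"jaw":60},{"xyz":[21,43,0],"rotation":[0,0,-0.0185],"jaw":60},{"xyz":[21,43,0],"rotation":[0,0,-0.0185],"jaw":60},{"xyz":[21,43,0],"rotation":[0,0,-0.0185],"jaw":60},{"xyz":[21,39,0],"rotation":[0,0,-0.0185],"jaw":60}]'
```

```text
time: 2.25
eef_pos: [0.4529, 0.0014, 0.2049]
tool_rot: [0.997, 0.075, 0.0, 0.0]
force: [0.1, -0.5, 1.1]
width: 0.0597
finger_force: 0.0
```

```bash
python3 -m jog '[{"xyz":[0,0,-35],"rotation":[0,0,0],"jaw":60},{"xyz":[0,0,-35],"rotation":[0,0,0],"jaw":60},{"xyz":[0,0,-35],"rotation":[0,0,0],"jaw":60},{"xyz":[0,0,-30],"rotation":[0,0,0],"jaw":60},{"xyz":[0,0,-25],"rotation":[0,0,0],"jaw":60},{"xyz":[0,0,-20],"rotation":[0,0,0],"jaw":60},{"xyz":[0,0,-12],"rotation":[0,0,0],"jaw":60},{"xyz":[0,0,-8],"rotation":[0,0,0],"jaw":60},{"xyz":[0,0,0],"rotation":[0,0,0],"jaw":60}]'
python3 - <<'E'
from h import *
p=eyes.capture("wrist"); save(p,"w1"); print(readout.state()["force"],readout.state()["eef_pos"])
E
```

```text
time: 3.38
eef_pos: [0.4523, -0.0002, 0.0046]
tool_rot: [0.997, 0.075, -0.0, -0.0]
force: [0.6, -0.2, 0.8]
width: 0.0602
finger_force: 0.0
[-0.03767646  0.75292515  0.03621923] [ 4.52529130e-01 -2.32625914e-04  4.99466130e-03]
```

View pics/w1.png

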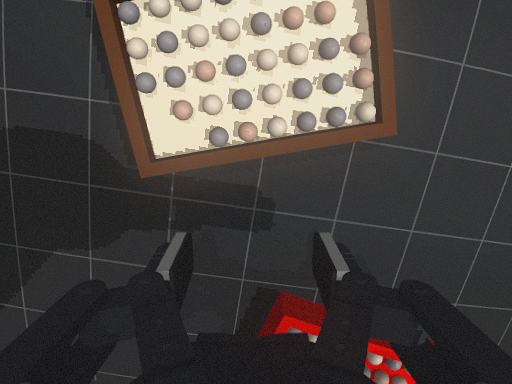

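The wrist view shows the dark tray ahead, with its near corners at px (143,172) and (395,130). The fingers, at (175,240) and (330,240), are clear of both trays. I'll push gently along the batten normal.

```bash
python3 -m jog '[{"xyz":[4,0.6,0],"rotation":[0,0,0],"jaw":60},{"xyz":[5,0.75,0],"rotation":[0,0,0],"jaw":60},{"xyz":[5,0.75,0],"rotation":[0,0,0],"jaw":60},{"xyz":[5,0.75,0],"rotation":[0,0,0],"jaw":60},{"xyz":[5,0.75,0],"rotation":[0,0,0],"jaw":60},{"xyz":[5,0.75,0],"rotation":[0,0,0],"jaw":60},{"xyz":[5,0.75,0],"rotation":[0,0,0],"jaw":60},{"xyz":[5,0.75,0],"rotation":[0,0,0],"jaw":60},{"xyz":[5,0.75,0],"rotation":[0,0,0],"jaw":60},{"xyz":[5,0.75,0],"rotation":[0,0,0],"jaw":60},{"xyz":[5,0.75,0],"rotation":[0,0,0],"jaw":60},{"xyz":[5,0.75,0],"rotation":[0,0,0],"jaw":60}]'
python3 - <<'E'
from look import *
p=eyes.capture("top"); rel(pose(p))
E
```

```text
time: 4.92
eef_pos: [0.5117, 0.0087, 0.0047]
tool_rot: [0.997, 0.075, 0.0, 0.0]
force: [0.2, -0.5, 0.3]
width: 0.0595
finger_force: 0.0
back_batten [6.88464e+02 5.31700e+00 1.50000e-01] extent [ 22.  400.5]
side_batten [6.00805e+02 1.84168e+02 1.50000e-01] extent [101.   20.2]
side_batten in batten frame [-59.9 190. ] -0.0
```

```bash
python3 - <<'E'
from look import *
p=eyes.capture("scene"); rel(pose(p)); save(p,"s2"); print(readout.state()["force"])
p=eyes.capture("wrist"); save(p,"w2"); cv2.imwrite("pics/c2.png",np.hstack([cv2.imread("pics/s2.png")[100:340,100:420],cv2.imread("pics/w2.png")[::1,::1][:240,90:410]]))
E
```

```text
back_batten [6.89051e+02 1.76600e+00 1.49000e-01] extent [ 20.8 401.4]
side_batten [6.01321e+02 1.80593e+02 1.36000e-01] extent [96.2 22.3]
tray [5.40826e+02 1.13530e+01 3.04000e-01] extent [ 90.4 132.3]
side_batten in batten frame [-60.1 189.9] -0.013
tray in batten frame [-145.1   31.6] 0.154
[-0.24051545  0.68445862 -0.65642686]
```

View pics/c2.png

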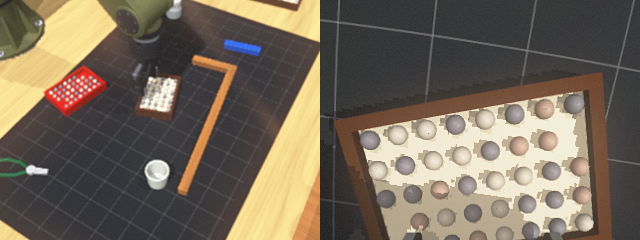

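View pics/w2.png

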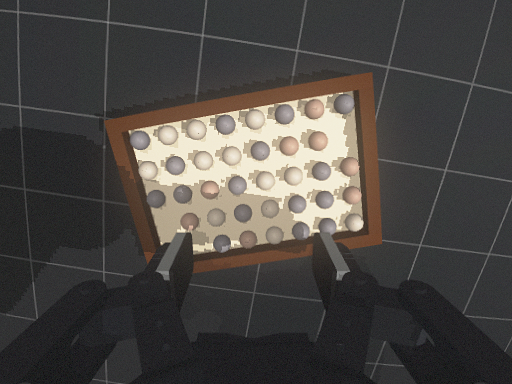

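```bash
python3 - <<'E'
from h import *
s=readout.state();p=eyes.capture("wrist");T=np.array(p["T_tool_cam"]);print(T.round(3))
# where the fingertips (tool y=+-30, z=0, -8) and bench point project
Ti=np.linalg.inv(T)
for P in [(0,.03,0),(0,-.03,0),(.011,.03,0),(.011,.03,-.01),(-.011,.03,-.01)]:
    c=Ti[:3,:3]@np.array(P)+Ti[:3,3]; print(P,cv2.projectPoints(c.reshape(1,1,3),np.zeros(3),np.zeros(3),p["K"],np.array(p["dist_coeffs"],float))[0].ravel().round())
v,u=240,410
for (u,v) in [(178,245),(185,270),(330,245),(345,270),(256,150),(256,250)]:
    z=p["range_z"][v,u]; n=undist(p,[(u,v)])[0]; print((u,v),(T@np.array([*(n*z),z,1]))[:3].round(4))
E
```

```text
[[-0.    -0.956 -0.294  0.074]
 [ 1.    -0.    -0.001 -0.001]
 [ 0.001 -0.294  0.956 -0.168]
 [ 0.     0.     0.     1.   ]]
(0, 0.03, 0) [305. 222.]
(0, -0.03, 0) [204. 222.]
(0.011, 0.03, 0) [306. 205.]
(0.011, 0.03, -0.01) [309. 211.]
(-0.011, 0.03, -0.01) [307. 247.]
(178, 245) [ 0.0104 -0.0337 -0.0481]
(185, 270) [-0.0019 -0.0314 -0.0485]
(330, 245) [ 0.0107  0.0326 -0.0487]
(345, 270) [ 0.0103  0.0338 -0.0678]
(256, 150) [ 0.0465  0.0006 -0.0168]
(256, 250) [-0.01    0.0008 -0.0153]
```

The fingers appear to be over the rim and not against the tray: it hasn't moved and the force is about zero. I'll measure the true fingertip height before doing anything else.

```bash
python3 - <<'E'
from h import *
s=readout.state();print(s["eef_pos"],s["width"],s["joint_pos"].round(3))
p=eyes.capture("wrist");T=np.array(p["T_tool_cam"])
v,u=np.nonzero(p["range_z"]>0);n=undist(p,np.c_[u,v]);z=p["range_z"][v,u];X=(np.c_[n*z[:,None],z,np.ones(len(z))]@T.T)[:,:3]*1000
for sgn in (1,-1):
    m=(sgn*X[:,1]>20)&(sgn*X[:,1]<65)&(abs(X[:,0])<25)&(X[:,2]<-22)
    print(sgn,m.sum(),[(b,((X[m,2]//5)*5==b).sum(),X[m][(X[m,2]//5)*5==b].min(0).round().tolist(),X[m][(X[m,2]//5)*5==b].max(0).round().tolist()) for b in np.unique((X[m,2]//5)*5)[-6:]])
for cam in ("scene","top"):
    p=eyes.capture(cam); c=cloud(p,np.ones((384,512),bool))*1000
    d=c-[512,9,0]; th=.15
    l=np.c_[d[:,0]*np.cos(th)+d[:,1]*np.sin(th),-d[:,0]*np.sin(th)+d[:,1]*np.cos(th),c[:,2]]
    m=(abs(l[:,0])<40)&(abs(l[:,1])<70)&(l[:,2]<110)
    print(cam,m.sum(),[(b,int(((l[m,2]//10)*10==b).sum()),l[m][(l[m,2]//10)*10==b].min(0).round().tolist(),l[m][(l[m,2]//10)*10==b].max(0).round().tolist()) for b in range(-10,110,10) if ((l[m,2]//10)*10==b).sum()])
E
```

```text
[0.51124626 0.0086149  0.00470346] 0.059808456308583564 [-0.055  0.48   1.796  0.     0.865  1.365]
1 15036 [(np.float64(-60.0), np.int64(317), [-12.0, 28.0, -60.0], [11.0, 43.0, -55.0]), (np.float64(-55.0), np.int64(291), [-12.0, 28.0, -55.0], [11.0, 43.0, -50.0]), (np.float64(-50.0), np.int64(266), [-12.0, 28.0, -50.0], [11.0, 42.0, -45.0]), (np.float64(-45.0), np.int64(211), [-12.0, 28.0, -45.0], [11.0, 43.0, -40.0]), (np.float64(-40.0), np.int64(164), [-12.0, 28.0, -40.0], [11.0, 40.0, -35.0]), (np.float64(-35.0), np.int64(65), [-10.0, 28.0, -35.0], [10.0, 34.0, -30.0])]
-1 15359 [(np.float64(-55.0), np.int64(278), [-12.0, -45.0, -55.0], [11.0, -31.0, -50.0]), (np.float64(-50.0), np.int64(256), [-12.0, -45.0, -50.0], [11.0, -31.0, -45.0]), (np.float64(-45.0), np.int64(237), [-12.0, -45.0, -45.0], [11.0, -31.0, -40.0]), (np.float64(-40.0), np.int64(159), [-11.0, -44.0, -40.0], [11.0, -31.0, -35.0]), (np.float64(-35.0), np.int64(71), [-11.0, -34.0, -35.0], [10.0, -31.0, -31.0]), (np.float64(-30.0), np.int64(1), [0.0, -32.0, -30.0], [0.0, -32.0, -30.0])]
scene 1377 [(-10, 113, [-40.0, -70.0, -4.0], [40.0, 47.0, -0.0]), (0, 125, [-40.0, -70.0, 0.0], [40.0, 49.0, 10.0]), (10, 530, [-19.0, -70.0, 10.0], [40.0, 62.0, 20.0]), (20, 275, [-17.0, -70.0, 20.0], [40.0, 66.0, 28.0]), (30, 8, [-8.0, -38.0, 34.0], [8.0, 31.0, 38.0]), (40, 41, [-14.0, -46.0, 40.0], [10.0, 33.0, 50.0]), (50, 46, [-12.0, -47.0, 50.0], [10.0, 33.0, 60.0]), (60, 37, [-9.0, -46.0, 60.0], [10.0, 34.0, 70.0]), (70, 17, [-4.0, -44.0, 72.0], [10.0, 35.0, 80.0]), (80, 51, [-12.0, -64.0, 80.0], [12.0, 55.0, 90.0]), (90, 61, [-14.0, -64.0, 90.0], [15.0, 57.0, 100.0]), (100, 73, [-12.0, -67.0, 100.0], [16.0, 56.0, 110.0])]
top 0 []
```

Both cameras put the fingertips about 31 mm behind the reported TCP, so the tips are at about 35 mm height and above the 24 mm tray. Nothing was touched. I'll back out and come down about 27 mm lower, watching the force.

```bash
python3 -m jog '[{"xyz":[-15,-2.2,0],"rotation":[0,0,0],"jaw":60},{"xyz":[-15,-2.2,0],"rotation":[0,0,0],"jaw":60},{"xyz":[-15,-2.2,0],"rotation":[0,0,0],"jaw":60},{"xyz":[-15,-2.2,0],"rotation":[0,0,0],"jaw":60},{"xyz":[0,0,0],"rotation":[0,0,0],"jaw":60},{"xyz":[0,0,-7],"rotation":[0,0,0],"jaw":60},{"xyz":[0,0,-7],"rotation":[0,0,0],"jaw":60},{"xyz":[0,0,-5],"rotation":[0,0,0],"jaw":60},{"xyz":[0,0,-4],"rotation":[0,0,0],"jaw":60},{"xyz":[0,0,-3],"rotation":[0,0,0],"jaw":60},{"xyz":[0,0,0],"rotation":[0,0,0],"jaw":60}]'
cat > tips.py <<'E'
from h import *
s=readout.state();print(s["eef_pos"].round(4),s["width"].round(4),s["force"].round(2))
p=eyes.capture("wrist");T=np.array(p["T_tool_cam"])
v,u=np.nonzero(p["range_z"]>0);n=undist(p,np.c_[u,v]);z=p["range_z"][v,u];X=(np.c_[n*z[:,None],z,np.ones(len(z))]@T.T)[:,:3]*1000
H=s["eef_pos"][2]*1000-X[:,2]
for sgn in (1,-1):
    m=(sgn*X[:,1]>10)&(sgn*X[:,1]<65)&(abs(X[:,0])<14)&(H>4)
    h,_=np.histogram(H[m],np.arange(4,60,4)); print(sgn,h)
E
python3 tips.py; python3 - <<'E'
from look import *
p=eyes.capture("scene"); rel(pose(p))
c=cloud(p,np.ones((384,512),bool))*1000; d=c[:,:2]-readout.state()["eef_pos"][:2]*1000
m=(abs(d)<[30,60]).all(1); print(np.histogram(c[m,2],np.arange(-6,60,4)))
E
```

```text
time: 6.95
eef_pos: [0.4513, -0.0002, -0.0215]
tool_rot: [0.997, 0.075, -0.0, -0.0]
force: [0.4, 0.6, 0.7]
width: 0.0597
finger_force: 0.0
back_batten [6.89244e+02 1.42900e+00 1.50000e-01] extent [ 20.7 400.5]
side_batten [6.02862e+02 1.81418e+02 1.64000e-01] extent [96.5 27.3]
tray [5.3944e+02 1.1749e+01 3.1600e-01] extent [ 91.5 134. ]
side_batten in batten frame [-58.5 190.9] 0.014
tray in batten frame [-146.6   32.6] 0.166
(array([ 64, 464,  42,   3,   6,  14,  16,  20,  17,  23,  13,  17,  13,
        10,  10,  13]), array([-6, -2,  2,  6, 10, 14, 18, 22, 26, 30, 34, 38, 42, 46, 50, 54, 58]))Traceback (most recent call last):
  File "tips.py", line 2, in <module>
    s=readout.state();print(s["eef_pos"].round(4),s["width"].round(4),s["force"].round(2))
                                                  ^^^^^^^^^^^^^^^^
AttributeError: 'float' object has no attribute 'round'
```

```bash
sed -i 's/s\["width"\].round(4)/s["width"]/' tips.py; python3 tips.py; python3 -m jog '[{"xyz":[4,0.6,0],"rotation":[0,0,0],"jaw":60},{"xyz":[5,0.75,0],"rotation":[0,0,0],"jaw":60},{"xyz":[5,0.75,0],"rotation":[0,0,0],"jaw":60},{"xyz":[5,0.75,0],"rotation":[0,0,0],"jaw":60},{"xyz":[5,0.75,0],"rotation":[0,0,0],"jaw":60},{"xyz":[5,0.75,0],"rotation":[0,0,0],"jaw":60},{"xyz":[5,0.75,0],"rotation":[0,0,0],"jaw":60},{"xyz":[5,0.75,0],"rotation":[0,0,0],"jaw":60},{"xyz":[5,0.75,0],"rotation":[0,0,0],"jaw":60},{"xyz":[5,0.75,0],"rotation":[0,0,0],"jaw":60}]'
python3 - <<'E'
from look import *
p=eyes.capture("scene"); rel(pose(p)); print(readout.state()["force"].round(2))
E
```

```text
[ 4.514e-01 -2.000e-04 -2.110e-02] 0.05983478514353523 [-0.23 -0.97 -0.03]
1 [  0  31  96 151 181 199 229 243 271 241 373 136 339]
-1 [  0  29 104 152 192 197 224 228 266 224 378 141 353]
time: 8.45
eef_pos: [0.5006, 0.0072, -0.0214]
tool_rot: [0.997, 0.075, -0.0, -0.0]
force: [-1.7, 1.1, -1.1]
width: 0.0598
finger_force: 0.9
back_batten [6.8932e+02 1.4720e+00 1.5000e-01] extent [ 20.4 400.3]
side_batten [6.01751e+02 1.80799e+02 1.61000e-01] extent [96.5 23.5]
tray [5.57284e+02 7.79200e+00 1.77000e-01] extent [ 91.4 133. ]
side_batten in batten frame [-59.9 190.4] 0.012
tray in batten frame [-129.6   25.9] 0.027
[-0.45  0.34 -0.38]
```

The tray is squaring up as it's pushed. 75 mm remain to the back batten.

```bash
python3 -m jog '[{"xyz":[5,0.75,0],"rotation":[0,0,0],"jaw":60},{"xyz":[5,0.75,0],"rotation":[0,0,0],"jaw":60},{"xyz":[5,0.75,0],"rotation":[0,0,0],"jaw":60},{"xyz":[5,0.75,0],"rotation":[0,0,0],"jaw":60},{"xyz":[5,0.75,0],"rotation":[0,0,0],"jaw":60},{"xyz":[5,0.75,0],"rotation":[0,0,0],"jaw":60},{"xyz":[5,0.75,0],"rotation":[0,0,0],"jaw":60},{"xyz":[5,0.75,0],"rotation":[0,0,0],"jaw":60},{"xyz":[5,0.75,0],"rotation":[0,0,0],"jaw":60},{"xyz":[5,0.75,0],"rotation":[0,0,0],"jaw":60},{"xyz":[5,0.75,0],"rotation":[0,0,0],"jaw":60},{"xyz":[5,0.75,0],"rotation":[0,0,0],"jaw":60}]'
python3 -m jog '[{"xyz":[3,0.45,0],"rotation":[0,0,0],"jaw":60},{"xyz":[3,0.45,0],"rotation":[0,0,0],"jaw":60},{"xyz":[2,0.3,0],"rotation":[0,0,0],"jaw":60},{"xyz":[2,0.3,0],"rotation":[0,0,0],"jaw":60},{"xyz":[1,0.15,0],"rotation":[0,0,0],"jaw":60},{"xyz":[0,0,0],"rotation":[0,0,0],"jaw":60}]'
python3 - <<'E'
from look import *
p=eyes.capture("scene"); rel(pose(p)); print(readout.state()["force"].round(2))
E
```

```text
time: 10.15
eef_pos: [0.5606, 0.0162, -0.0213]
tool_rot: [0.997, 0.075, -0.0, -0.0]
force: [-2.2, -0.4, 0.7]
width: 0.0599
finger_force: 1.4
time: 10.9
eef_pos: [0.5715, 0.0179, -0.0213]
tool_rot: [0.997, 0.075, 0.0, -0.0]
force: [-1.6, -1.3, -0.9]
width: 0.0599
finger_force: 0.4
back_batten [6.89199e+02 1.10900e+00 1.50000e-01] extent [ 20.9 400.1]
side_batten [6.0121e+02 1.8114e+02 1.3400e-01] extent [99.  23.1]
tray [6.27145e+02 1.68350e+01 1.53000e-01] extent [ 91.  134.1]
side_batten in batten frame [-60.2 191.1] -0.015
tray in batten frame [-59.   24.8] 0.004
[-0.92 -0.85  0.06]
```

```bash
python3 -m jog '[{"xyz":[1,0.15,0],"rotation":[0,0,0],"jaw":60},{"xyz":[1,0.15,0],"rotation":[0,0,0],"jaw":60},{"xyz":[1,0.15,0],"rotation":[0,0,0],"jaw":60},{"xyz":[0,0,0],"rotation":[0,0,0],"jaw":60}]'
python3 -m jog '[{"xyz":[1,0.15,0],"rotation":[0,0,0],"jaw":60},{"xyz":[0,0,0],"rotation":[0,0,0],"jaw":60}]'
python3 -m jog '[{"xyz":[1,0.15,0],"rotation":[0,0,0],"jaw":60},{"xyz":[0,0,0],"rotation":[0,0,0],"jaw":60}]'
```

```text
time: 11.6
eef_pos: [0.5744, 0.0183, -0.0213]
tool_rot: [0.997, 0.075, 0.0, 0.0]
force: [-2.5, -0.8, 2.3]
width: 0.0599
finger_force: 1.3
time: 11.85
eef_pos: [0.5754, 0.0185, -0.0213]
tool_rot: [0.997, 0.075, 0.0, 0.0]
force: [-3.1, -1.2, 3.0]
width: 0.0599
finger_force: 1.4
time: 12.1
eef_pos: [0.5755, 0.0185, -0.0214]
tool_rot: [0.997, 0.075, -0.001, -0.0]
force: [-10.8, -1.8, 7.3]
width: 0.0602
finger_force: 5.5
```

The tray is flush on the back batten (10.8 N contact). Next I retreat, lift, turn 90° and go round to the tray's -y end.

```bash
python3 -m jog '[{"xyz":[-6,-0.9,0],"rotation":[0,0,0],"jaw":60},{"xyz":[-10,-1.5,0],"rotation":[0,0,0],"jaw":60},{"xyz":[0,0,30],"rotation":[0,0,0],"jaw":60},{"xyz":[0,0,40],"rotation":[0,0,0],"jaw":60},{"xyz":[0,0,30],"rotation":[0,0,0],"jaw":40}]'
python3 -m jog '[{"xyz":[7,-8,0],"rotation":[0,0,0.131],"jaw":40},{"xyz":[7,-8,0],"rotation":[0,0,0.131],"jaw":40},{"xyz":[7,-8,0],"rotation":[0,0,0.131],"jaw":40},{"xyz":[7,-8,0],"rotation":[0,0,0.131],"jaw":40},{"xyz":[7,-8,0],"rotation":[0,0,0.131],"jaw":40},{"xyz":[7,-8,0],"rotation":[0,0,0.131],"jaw":40},{"xyz":[7,-8,0],"rotation":[0,0,0.131],"jaw":40},{"xyz":[7,-8,0],"rotation":[0,0,0.131],"jaw":40},{"xyz":[7,-8,0],"rotation":[0,0,0.131],"jaw":40},{"xyz":[7,-8,0],"rotation":[0,0,0.131],"jaw":40},{"xyz":[7,-8,0],"rotation":[0,0,0.131],"jaw":40},{"xyz":[6,-6,0],"rotation":[0,0,0.13],"jaw":40}]'
python3 - <<'E'
from look import *
p=eyes.capture("top"); rel(pose(p)); save(p,"t3")
p=eyes.capture("scene"); rel(pose(p))
s=readout.state(); R=np.array([[np.cos(.151),-np.sin(.151)],[np.sin(.151),np.cos(.151)]]); print(s["eef_pos"],(s["eef_pos"][:2]*1000-[688.3,5])@R,s["tool_rot"],s["force"])
E
python3 tips.py
```

```text
time: 12.72
eef_pos: [0.5602, 0.0161, 0.0803]
tool_rot: [0.997, 0.075, 0.001, 0.0]
force: [0.6, -0.2, 0.1]
width: 0.0432
finger_force: 0.0
time: 14.22
eef_pos: [0.6432, -0.0782, 0.0785]
tool_rot: [0.65, 0.76, 0.0, 0.0]
force: [1.0, 0.7, 0.5]
width: 0.0401
finger_force: 0.0
back_batten [6.72763e+02 9.56770e+01 1.04000e-01] extent [141.6 221. ]
side_batten [6.00302e+02 1.84260e+02 1.55000e-01] extent [99.9 20.7]
tray [6.27168e+02 3.86630e+01 1.56000e-01] extent [89.5 92.9]
side_batten in batten frame [-62.8  95.6] 0.051
tray in batten frame [-51.3 -52. ] 0.051
back_batten [ 6.89686e+02 -1.46000e-01  1.50000e-01] extent [ 20.4 396.8]
side_batten [6.10644e+02 1.82555e+02 1.70000e-01] extent [79.9 23.1]
tray [ 6.39843e+02 -8.16300e+00  3.27000e-01] extent [109.4 178.8]
side_batten in batten frame [-50.8 192.5] 0.02
tray in batten frame [-50.5  -0.5] 0.177
[ 0.64315334 -0.07756631  0.07873974] [-57.053127   -74.83553155] [6.52200034e-01 7.58046907e-01 3.23336283e-05 2.76502568e-05] [ 0.50996125 -0.04563702  0.42226467]
[ 0.6432 -0.0776  0.0787] 0.03984484691521879 [ 0.51 -0.05  0.42]
1 [ 30  33  73 692   0   0   0   0   0   0   0   0   0]
-1 [0 0 0 0 0 0 0 0 0 0 0 0 0]
```

```bash
python3 -m jog '[{"xyz":[0,0,-25],"rotation":[0,0,0],"jaw":40},{"xyz":[0,0,-25],"rotation":[0,0,0],"jaw":40},{"xyz":[0,0,-20],"rotation":[0,0,0],"jaw":40},{"xyz":[0,0,-14],"rotation":[0,0,0],"jaw":40},{"xyz":[0,0,-8],"rotation":[0,0,0],"jaw":40},{"xyz":[0,0,-4],"rotation":[0,0,0],"jaw":40},{"xyz":[0,0,0],"rotation":[0,0,0],"jaw":40}]'
python3 tips.py; python3 - <<'E'
from h import *
p=eyes.capture("wrist"); save(p,"w4")
E
```

```text
time: 15.55
eef_pos: [0.6435, -0.0778, -0.0171]
tool_rot: [0.652, 0.758, 0.0, 0.0]
force: [-0.1, -0.5, 0.1]
width: 0.0399
finger_force: 0.0
[ 0.6435 -0.0778 -0.0171] 0.039921475813586106 [-0.07 -0.46  0.13]
1 [ 125  131  287 1760  156  157  172  193  217  167  358  182  270]
-1 [  0  14  66 120 148 170 178 191 210 186 367 184 241]
```

View pics/w4.png

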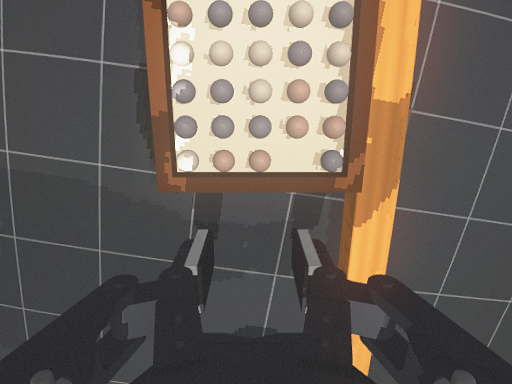

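The wrist view shows the tray's end edge at row ~190, its right side flush on the batten at column ~360, and the fingers at (205,235) and (305,235). I'll push along the batten.

```bash
python3 -m jog '[{"xyz":[-0.75,5,0],"rotation":[0,0,0],"jaw":40},{"xyz":[-0.75,5,0],"rotation":[0,0,0],"jaw":40},{"xyz":[-0.75,5,0],"rotation":[0,0,0],"jaw":40},{"xyz":[-0.6,4,0],"rotation":[0,0,0],"jaw":40},{"xyz":[-0.6,4,0],"rotation":[0,0,0],"jaw":40},{"xyz":[-0.75,5,0],"rotation":[0,0,0],"jaw":40},{"xyz":[-0.75,5,0],"rotation":[0,0,0],"jaw":40},{"xyz":[-0.75,5,0],"rotation":[0,0,0],"jaw":40},{"xyz":[-0.75,5,0],"rotation":[0,0,0],"jaw":40},{"xyz":[-0.75,5,0],"rotation":[0,0,0],"jaw":40},{"xyz":[-0.75,5,0],"rotation":[0,0,0],"jaw":40}]'
python3 - <<'E'
from look import *
p=eyes.capture("top"); rel(pose(p)); save(p,"t5")
q=eyes.capture("wrist"); save(q,"w5")
s=readout.state(); R=np.array([[np.cos(.151),-np.sin(.151)],[np.sin(.151),np.cos(.151)]]); print((s["eef_pos"][:2]*1000-[688.3,5])@R,s["force"])
E
```

```text
time: 17.02
eef_pos: [0.6353, -0.0245, -0.0173]
tool_rot: [0.652, 0.758, -0.0, 0.0]
force: [0.3, -3.1, 0.8]
width: 0.0401
finger_force: 1.5
back_batten [6.85792e+02 4.85400e+00 1.51000e-01] extent [117.  399.2]
side_batten [6.01005e+02 1.84255e+02 1.51000e-01] extent [101.5  20.2]
side_batten in batten frame [-56.8 190.1] -0.0
[-56.80239643 -21.29433138] [ 0.17267639 -0.48486449 -0.04226354]
```

View pics/w5.png

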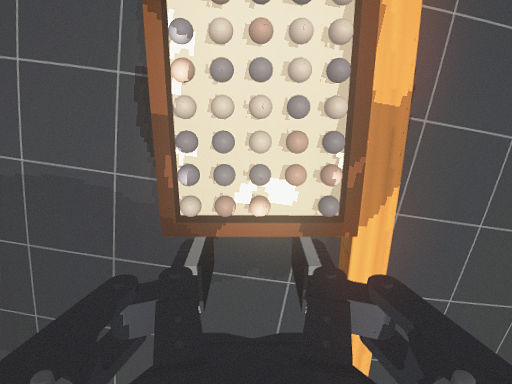

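The fingers are on the tray's end edge (row ~237) and the tray is still flush to the batten. 60 mm to go.

```bash
python3 -m jog '[{"xyz":[-0.75,5,0],"rotation":[0,0,0],"jaw":40},{"xyz":[-0.75,5,0],"rotation":[0,0,0],"jaw":40},{"xyz":[-0.75,5,0],"rotation":[0,0,0],"jaw":40},{"xyz":[-0.75,5,0],"rotation":[0,0,0],"jaw":40},{"xyz":[-0.75,5,0],"rotation":[0,0,0],"jaw":40},{"xyz":[-0.75,5,0],"rotation":[0,0,0],"jaw":40},{"xyz":[-0.75,5,0],"rotation":[0,0,0],"jaw":40},{"xyz":[-0.75,5,0],"rotation":[0,0,0],"jaw":40},{"xyz":[-0.75,5,0],"rotation":[0,0,0],"jaw":40},{"xyz":[-0.6,4,0],"rotation":[0,0,0],"jaw":40},{"xyz":[-0.45,3,0],"rotation":[0,0,0],"jaw":40},{"xyz":[-0.3,2,0],"rotation":[0,0,0],"jaw":40}]'
python3 -m jog '[{"xyz":[-0.3,2,0],"rotation":[0,0,0],"jaw":40},{"xyz":[-0.15,1,0],"rotation":[0,0,0],"jaw":40},{"xyz":[0,0,0],"rotation":[0,0,0],"jaw":40}]'
python3 -m jog '[{"xyz":[-0.15,1,0],"rotation":[0,0,0],"jaw":40},{"xyz":[0,0,0],"rotation":[0,0,0],"jaw":40}]'
```

```text
time: 18.77
eef_pos: [0.6272, 0.0293, -0.0173]
tool_rot: [0.652, 0.758, -0.0, -0.0]
force: [-1.0, -3.2, -0.3]
width: 0.0399
finger_force: 1.5
time: 19.15
eef_pos: [0.6268, 0.0323, -0.0173]
tool_rot: [0.652, 0.758, 0.0, -0.0]
force: [-0.4, -1.4, -1.0]
width: 0.0403
finger_force: 0.7
time: 19.4
eef_pos: [0.6267, 0.0333, -0.0173]
tool_rot: [0.652, 0.758, 0.0, -0.0]
force: [-1.0, -2.2, -0.5]
width: 0.0399
finger_force: 1.0
```

```bash
python3 -m jog '[{"xyz":[-0.15,1,0],"rotation":[0,0,0],"jaw":40},{"xyz":[0,0,0],"rotation":[0,0,0],"jaw":40}]'
python3 -m jog '[{"xyz":[-0.15,1,0],"rotation":[0,0,0],"jaw":40},{"xyz":[0,0,0],"rotation":[0,0,0],"jaw":40}]'
```

```text
time: 19.65
eef_pos: [0.6265, 0.0343, -0.0173]
tool_rot: [0.652, 0.758, 0.0, -0.0]
force: [-1.9, -2.2, -1.0]
width: 0.0399
finger_force: 0.9
time: 19.9
eef_pos: [0.6264, 0.0351, -0.0173]
tool_rot: [0.652, 0.758, -0.0, 0.0]
force: [-0.6, -2.8, -0.2]
width: 0.0401
finger_force: 1.8
```

```bash
python3 -m jog '[{"xyz":[-0.15,1,0],"rotation":[0,0,0],"jaw":40},{"xyz":[0,0,0],"rotation":[0,0,0],"jaw":40}]'
python3 -m jog '[{"xyz":[-0.08,0.5,0],"rotation":[0,0,0],"jaw":40},{"xyz":[0,0,0],"rotation":[0,0,0],"jaw":40}]'
```

```text
time: 20.15
eef_pos: [0.6264, 0.0351, -0.0173]
tool_rot: [0.652, 0.758, -0.0, 0.001]
force: [0.4, -10.9, -1.5]
width: 0.0399
finger_force: 5.2
time: 20.4
eef_pos: [0.6264, 0.0352, -0.0173]
tool_rot: [0.652, 0.758, -0.001, 0.001]
force: [-0.0, -13.5, -1.4]
width: 0.0399
finger_force: 6.8
```

The tray is flush at the side stop (13.5 N). I'll withdraw, go round to the front, look, and then give a light final nudge to the back.

```bash
python3 -m jog '[{"xyz":[0.9,-6,0],"rotation":[0,0,0],"jaw":40},{"xyz":[2,-14,0],"rotation":[0,0,0],"jaw":40},{"xyz":[0,0,30],"rotation":[0,0,0],"jaw":40},{"xyz":[0,0,40],"rotation":[0,0,0],"jaw":40},{"xyz":[0,0,30],"rotation":[0,0,0],"jaw":60}]'
python3 -m jog '[{"xyz":[-12,3,0],"rotation":[0,0,-0.131],"jaw":60},{"xyz":[-12,3,0],"rotation":[0,0,-0.131],"jaw":60},{"xyz":[-12,3,0],"rotation":[0,0,-0.131],"jaw":60},{"xyz":[-12,3,0],"rotation":[0,0,-0.131],"jaw":60},{"xyz":[-12,5,0],"rotation":[0,0,-0.131],"jaw":60},{"xyz":[-12,7,0],"rotation":[0,0,-0.131],"jaw":60},{"xyz":[-12,10,0],"rotation":[0,0,-0.131],"jaw":60},{"xyz":[-3,10,0],"rotation":[0,0,-0.131],"jaw":60},{"xyz":[0,10,0],"rotation":[0,0,-0.131],"jaw":60},{"xyz":[0,10,0],"rotation":[0,0,-0.131],"jaw":60},{"xyz":[0,10,0],"rotation":[0,0,-0.131],"jaw":60},{"xyz":[0,10,0],"rotation":[0,0,-0.13],"jaw":60}]'
python3 - <<'E'
from look import *
p=eyes.capture("scene"); rel(pose(p)); save(p,"s6")
s=readout.state(); R=np.array([[np.cos(.151),-np.sin(.151)],[np.sin(.151),np.cos(.151)]]); print((s["eef_pos"][:2]*1000-[688.3,5])@R,s["force"])
w=eyes.capture("wrist"); cv2.imwrite("pics/c6.png",np.hstack([w["image"],p["image"][:,100:388]])[:,:,::-1])
E
```

```text
time: 21.02
eef_pos: [0.6295, 0.0162, 0.0845]
tool_rot: [0.652, 0.758, 0.001, 0.0]
force: [0.7, 0.0, -0.1]
width: 0.0569
finger_force: 0.0
time: 22.52
eef_pos: [0.5423, 0.1006, 0.0829]
tool_rot: [0.997, 0.073, 0.0, -0.0]
force: [0.0, 0.3, 0.1]
width: 0.0598
finger_force: 0.0
back_batten [6.88938e+02 2.16200e+00 1.51000e-01] extent [ 21.6 401.7]
[-130.13436872  116.24691659] [-0.31264835  0.19036394 -0.66021066]
```

View pics/c6.png

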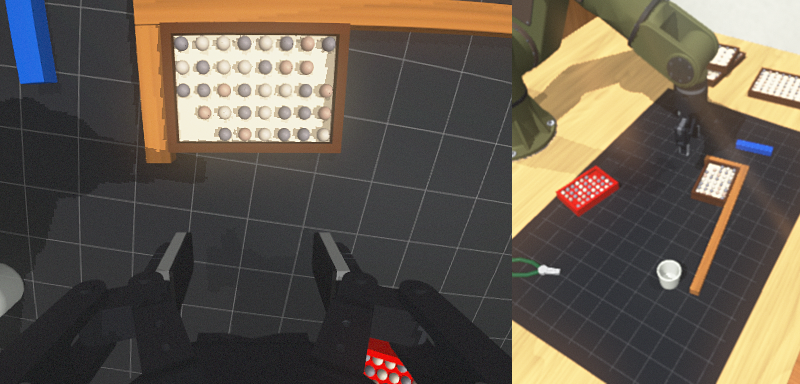

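The tray sits in the corner against both battens, and the cup, jar and pliers are untouched. Now the light seating nudge to the back.

```bash
python3 -m jog '[{"xyz":[0,0,-30],"rotation":[0,0,0.004],"jaw":60},{"xyz":[0,0,-30],"rotation":[0,0,0],"jaw":60},{"xyz":[0,0,-22],"rotation":[0,0,0],"jaw":60},{"xyz":[0,0,-14],"rotation":[0,0,0],"jaw":60},{"xyz":[0,0,-8],"rotation":[0,0,0],"jaw":60},{"xyz":[5,0.75,0],"rotation":[0,0,0],"jaw":60},{"xyz":[5,0.75,0],"rotation":[0,0,0],"jaw":60},{"xyz":[4,0.6,0],"rotation":[0,0,0],"jaw":60},{"xyz":[2,0.3,0],"rotation":[0,0,0],"jaw":60},{"xyz":[2,0.3,0],"rotation":[0,0,0],"jaw":60},{"xyz":[1,0.15,0],"rotation":[0,0,0],"jaw":60},{"xyz":[0,0,0],"rotation":[0,0,0],"jaw":60}]'
python3 -m jog '[{"xyz":[1,0.15,0],"rotation":[0,0,0],"jaw":60},{"xyz":[0,0,0],"rotation":[0,0,0],"jaw":60}]'
```

```text
time: 24.28
eef_pos: [0.561, 0.1035, -0.0213]
tool_rot: [0.997, 0.077, -0.0, 0.0]
force: [-0.4, 0.6, -0.4]
width: 0.0599
finger_force: 0.0
time: 24.52
eef_pos: [0.5621, 0.1037, -0.0213]
tool_rot: [0.997, 0.077, 0.0, -0.0]
force: [-0.1, 0.2, 0.6]
width: 0.0598
finger_force: 0.0
```

```bash
python3 -m jog '[{"xyz":[1,0.15,0],"rotation":[0,0,-0.003],"jaw":60},{"xyz":[0,0,0],"rotation":[0,0,0],"jaw":60}]'
python3 -m jog '[{"xyz":[0.7,0.1,0],"rotation":[0,0,0],"jaw":60},{"xyz":[0,0,0],"rotation":[0,0,0],"jaw":60}]'
```

```text
time: 24.78
eef_pos: [0.5625, 0.1038, -0.0214]
tool_rot: [0.997, 0.076, -0.001, 0.0]
force: [-5.4, -1.3, 3.7]
width: 0.0597
finger_force: 2.6
time: 25.02
eef_pos: [0.5625, 0.1038, -0.0215]
tool_rot: [0.997, 0.076, -0.002, 0.0]
force: [-11.5, -2.2, 8.3]
width: 0.0601
finger_force: 5.8
```

Seated. Now I'll withdraw, lift and clear the view for a final check.

```bash
python3 -m jog '[{"xyz":[-4,-0.6,0],"rotation":[0,0,0],"jaw":60},{"xyz":[-14,-2,0],"rotation":[0,0,0],"jaw":60},{"xyz":[0,0,35],"rotation":[0,0,0],"jaw":60},{"xyz":[0,0,50],"rotation":[0,0,0],"jaw":60},{"xyz":[-10,0,50],"rotation":[0,0,0],"jaw":60},{"xyz":[-30,-20,30],"rotation":[0,0,0],"jaw":60},{"xyz":[-30,-40,0],"rotation":[0,0,0],"jaw":60},{"xyz":[-30,-40,0],"rotation":[0,0,0],"jaw":60},{"xyz":[-20,-45,0],"rotation":[0,0,0],"jaw":60},{"xyz":[0,-45,0],"rotation":[0,0,0],"jaw":60},{"xyz":[0,-45,0],"rotation":[0,0,0],"jaw":60},{"xyz":[0,0,0],"rotation":[0,0,0],"jaw":60}]'
python3 - <<'E'
from look import *
p=eyes.capture("top"); rel(pose(p)); save(p,"t7")
for n in ["cup","jar","pliers"]:
    for o in outline_of(p,n)[:1]: print(n,np.round(o["box"]))
E
```

```text
time: 26.52
eef_pos: [0.4256, -0.1358, 0.1437]
tool_rot: [0.997, 0.074, 0.0, 0.0]
force: [-0.1, 0.1, 1.1]
width: 0.0598
finger_force: 0.0
back_batten [6.8869e+02 4.6670e+00 1.4900e-01] extent [ 22.2 399.1]
side_batten [6.00205e+02 1.84755e+02 1.82000e-01] extent [100.   20.9]
tray [6.17635e+02 1.11526e+02 1.55000e-01] extent [ 94.9 131.5]
side_batten in batten frame [-60.7 191.3] 0.032
tray in batten frame [-54.4 116.2] 0.006
cup [344. 142.  17.  25.]
jar [115. 252.  27.  21.]
pliers [411. 268.  22.  36.]
```

View pics/t7.png

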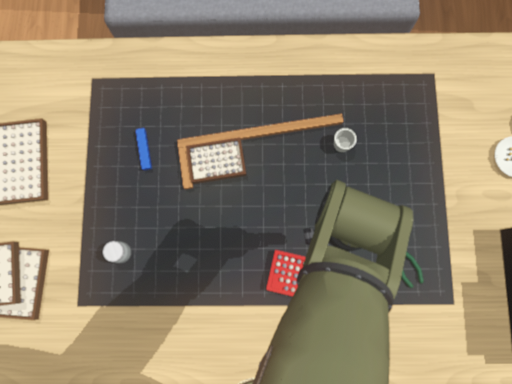

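The tray is in the corner (px 216,160), measured at (-54.4, 116.2) against the goal of (-55, 115). It is square and flush to within the measurement error, the bystanders are where they were, and the hand is clear.

```bash
python3 -c "
from plant import job; print(job.sign_off())"
```

```text
the job is handed in; nothing more can be done
None
```

I slid the pearl tray into the corner, where it measures square and flush against both battens to within about 1 mm. The cup, jar and pliers look undisturbed, the hand is clear, and the job was handed in at about 27 s of the 45 s limit.

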